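# Put the stray pool ball away in the push-to-open ball drawer

### The arm

A 6-joint arm with a two-finger parallel gripper is mounted at the origin on the work surface. World frame = base frame: x ahead of the robot, y to its left, z up, the work surface at z = 0. Lengths are in m, angles in rad, forces in N, time in s.
With the tool pointing down it reaches from about 0.275 to 0.975 m from the base axis. Payload 8.4 kg.
Tool frame: the origin (TCP) lies midway between the tips of the shut fingers; the grasp point (between the pads) lies 19 mm behind it; z points along the fingers, y is the line along which they close (so a half turn about z gives the same grasp; the last joint's range is limited). The gripper opens to 92 mm and grips with 3 to 60 N. Pads are 20 mm wide; open, the fingers measure 128 mm over their backs; the gripper's body (75 mm by 189 mm) begins 69 mm behind the grasp point.
Start: joints at [-1.337, 0.353, 1.633, -0, 1.155, -0.002], TCP at [0.146, -0.608, 0.215] pointing down, gripper open.
Joint ranges: [-2.63, 2.63], [-0.92, 2.1], [0.06, 2.66], [-1.3, 4.44], [0, 2.69], [-3.02, 3.02]. Speed limits (rad/s): [2.22, 2.22, 2.79, 3.14, 3.14, 3.14].

### API

Orientations are given as a unit quaternion [w, x, y, z].
In Python, from rig import readout, camera, camera_params, env gives the robot as it stands.
- The arm moves only by the tool servo_tool, never from a script. Its argument "deltas" is a list of rows, each an object with "travel": the shift along the tool's x, y, z in cm, a list of three; "spin": the turn about the tool's z in degrees. In form: [{"travel": [tx, ty, tz], "spin": spin}, ...]. A call has 1 to 8 rows; each row shifts and turns the commanded pose from where the row before left it, along the tool's axes as they then stand; what a row does not reach is not made up. A row lasts 1/10 s, in which the tool goes at most 50 mm and 8.59 degrees, less where a joint would pass 70% of its speed; a pose out of reach is approached as far as the arm can. A call with a gripper value outside its range is refused whole. "hand" is the gripper command: -1 is fully open, 1 is shut, values between are in proportion, set as the call begins (left out, the last holds). The fingers move at their own pace and stop on an object; "grip_force" is the grip in N (left out, the last holds). Time passes only in rows, so rows that do not move let the fingers close. It gives the time, the measured TCP pose, the force, the opening and the grip force at its end, in the units of the state.
- readout.read_state(): the state, without advancing time (a new reading comes with each control period).
- camera(name): name is "scene" or "top"; returns the picture (400x640x3 uint8, red, green, blue); there is no depth.
- camera_params(name): a dict with "fx", "fy", "cx", "cy" (pixels), "dist_coeffs" ([k1, k2, p1, p2, k3] as OpenCV has them; the pictures are not rectified), "R" (3x3) and "t" (3): a world point X has camera coordinates R X + t. Camera axes: x right, y down, z forward; pixel columns grow to the right and rows downward; lengths in m; the calibration is good to about 2 mm. A picture is of the moment at which its call begins. camera_params takes no time and is no camera call.
- env.hand_in(): hands the job in; it is judged then, once.
The state is a dict: "time_s": time; "joint_pos": joint angles; "qd": joint speeds; "joint_efforts": joint torques, N m; "position": TCP position; "tool_rot": TCP orientation; "force": force on the tool from outside, world axes, zero at the start; "torque": the same for the moment, N m; "width": finger opening in m; "gripper_force": force on a finger pad.
Only numpy, scipy, OpenCV 4.12 (cv2) and the standard library are available. Lean on these libraries where they do the work, as an engineer would, in place of code of your own. Each camera call takes 0.05 s, during which the arm holds its last target. There are 200 camera calls.

### The job

Put the stray pool ball away: press the wide, handleless drawer front of the oak cabinet until its push-latch lets go and it springs ajar, then draw the drawer out, through its hold-open catch, right to its stop. Then set the ball lying on the counter gently into the one empty cup, between the two balls of the back row, and leave the drawer fully open. Do not let the ball fall, unseat the other balls or disturb anything else on the counter.

Things in the scene. Friction and masses are not known exactly. Their poses are not given: they have to be found in the camera images.
- cabinet: Low oak cabinet fixed on the counter, 250 deep (x), 440 wide (y), 106 high mm; origin at the centre of its underside; x axis points into it, drawers face and open along -x; place and yaw vary. The wide drawer front (304) fills the +y part of its face, middle at y = 66; the narrow front (124, steel lock) in the -y part is locked and does not move.
- ball_drawer (a joint): How far the wide drawer is out, m: 0 shut and latched, 0.195 at its hard stop. No handle. Once sprung out it slides with 1 to 3 N as far as 0.174, where the runner's hold-open catch resists with about 12 to 15 N; past the catch it slips on to the stop and stays there. Drawer with its balls weighs about 1.9 kg.
- front_face (a point): Point on the outer face of the wide drawer's front, mid-width, 30 mm below its top edge. Spring-loaded push-latch: pressed anywhere inwards (+x) with about 8 N the front gives, after 4 mm the latch lets go (it stops hard at 4.5 mm). As the press is taken away the drawer springs out and coasts to a joint value of 0.04 to 0.07, pushing lightly on whatever is before it.
- front_top (a point): Middle of the top edge of the wide drawer's front panel, at mid-thickness; moves with the drawer, axes as the cabinet's. Panel: oak, 16 thick (x), 304 wide, 94 high, top edge 99.5 above the counter. Room between the panel's back and the cabinet's front edge is 5 mm plus the joint value. Behind the panel the drawer is bare for 60 mm, at least 65 deep below the top edge.
- free_cup (a point): Centre of the mouth of the empty cup, middle of the back row, in the top plane of the black cup plate 34 mm above the counter; moves with the drawer, axes as the cabinet's. Cups are round holes 34 across, 95 apart in a row (y), rows 65 apart (x). A seated ball's centre is 22.6 above the mouth. At the stop this cup is 46 mm before the cabinet's front edge; drawer walls are 50 high.
- stray_center (a point): Centre of the stray pool ball, 57.2 mm diameter, 170 g, hard resin; the only ball lying on the counter, on the thin teal cloth at the robot's left. It rolls if nudged. It changes places with a chalk cube and a tip shaper, centres at least 70 mm apart; the talc bottle stands at least 110 mm off.
- ball1_center (a point): Centre of one of the five balls seated in the drawer, 57.2 mm, 170 g: front row, at the -y end (cabinet axes). Hidden under the cabinet's top while the drawer is shut.
- ball2_center (a point): Centre of one of the five balls seated in the drawer, 57.2 mm, 170 g: front row, middle (cabinet axes). Hidden under the cabinet's top while the drawer is shut.
- ball3_center (a point): Centre of one of the five balls seated in the drawer, 57.2 mm, 170 g: front row, at the +y end (cabinet axes). Hidden under the cabinet's top while the drawer is shut.
- ball4_center (a point): Centre of one of the five balls seated in the drawer, 57.2 mm, 170 g: back row, at the -y end (cabinet axes). Hidden under the cabinet's top while the drawer is shut.
- ball5_center (a point): Centre of one of the five balls seated in the drawer, 57.2 mm, 170 g: back row, at the +y end (cabinet axes). Hidden under the cabinet's top while the drawer is shut.
- chalk1_center (a point): Centre of a loose cue-chalk cube, 22 mm, on the counter; leave alone.
- chalk2: Loose cue-chalk cube, 22 mm, on top of the cabinet at its -y end; origin under its centre; leave alone.
- shaper: Cue-tip shaper, a metal drum 30 diameter, 32 high, upright on the counter; origin under its centre; leave alone.
- talc: Hand-talc bottle, 50 diameter, 110 high, upright; origin under its centre; leave alone.
- brush: Wooden rail brush, 235 long (x), 35 wide, 40 high, on the counter at the right; origin under its centre; leave alone.
- bridge: Brass bridge head, 110 long (y), 12 thick, 45 high with a 50 long socket to +x, standing on the cabinet's top above the ball drawer, its origin 115 mm or more behind the shut drawer's outer face; leave alone.
Not all that is in view belongs to the job. Of the things that look like the part that bears stray_center, the middle-sized one is meant.

How it is judged:
By the outcome, as a careful person would: the job done as asked, in the order asked, and still so for the second after the job is handed in, with the robot touching nothing.
It also fails if it takes over 72 s, if anything falls off the work surface, if the arm or the gripper's body presses on something with over 40 N, if the wrist force passes 120 N, or if a joint passes its speed limit or range.

## Working session

There is one attempt and no reset: what is moved stays moved. The work goes in short steps, Python scripts to look and compute and a tool call to move; the robot and the scene stay as the last step left them, time stands still between calls to the robot, and variables do not carry over. Pictures are saved under pics/ and viewed, at most 10 in all, crops included, and the job is handed in when it is done.

Besides the shell and the picture viewer there is one more tool, called in YAML: its name, and indented under it one key for each argument. servo_tool: Moves the arm, as the interface text tells. Its arguments: {"type":"object","properties":{"deltas":{"type":"array"},"hand":{"type":"number"},"grip_force":{"type":"number"}},"required":["deltas"]}

```bash
mkdir -p pics; python3 - <<'E'
from rig import readout, camera, camera_params
import cv2
for n in("scene","top"):
    im=camera(n); cv2.imwrite(f"pics/{n}0.png",im[:,:,::-1]); print(n,camera_params(n))
print(readout.read_state())
E
```

```text
scene {'fx': 362.0675385272185, 'fy': 362.0675385272185, 'cx': 319.76572885037945, 'cy': 201.27056655258286, 'dist_coeffs': array([-0.045113,  0.      ,  0.      ,  0.      ,  0.      ]), 'R': array([[ 0.05102049,  0.99867661,  0.00647617],
       [ 0.67944799, -0.02995766, -0.73311184],
       [-0.73194763,  0.04180394, -0.68007727]]), 't': array([-0.04756916, -0.35220659,  1.52687166])}
top {'fx': 388.54633421979435, 'fy': 388.54633421979435, 'cx': 314.4649149921859, 'cy': 194.32420908278965, 'dist_coeffs': array([0.01022723, 0.        , 0.        , 0.        , 0.        ]), 'R': array([[-0.02690702, -0.99962878, -0.00427985],
       [-0.99532797,  0.02718791, -0.0926447 ],
       [ 0.09272667,  0.00176706, -0.99569003]]), 't': array([0.0530684 , 0.61601711, 1.22260894])}
{'time_s': 0.1, 'joint_pos': array([-1.33736324e+00,  3.53566850e-01,  1.63403442e+00,  2.47652546e-05,
        1.15518803e+00, -2.39582456e-03]), 'qd': array([ 6.55175778e-05,  1.81539240e-04, -1.34949905e-03,  5.88400409e-04,
       -3.14875465e-05, -1.51245470e-04]), 'joint_efforts': array([ 4.63629531e-04, -5.94904125e+01, -3.34930050e+01,  6.98714610e-02,
        1.83748780e-02, -3.41251439e-05]), 'position': array([ 0.14594223, -0.60728227,  0.21395712]), 'tool_rot': array([-5.95639941e-04,  9.93056553e-01,  1.17636412e-01, -5.77137218e-05]), 'force': array([ 0.53665531, -0.21928894, -0.51951777]), 'torque': array([ 0.00268864,  0.02499207, -0.04229593]), 'gripper_force': 0.0, 'width': 0.09207632171752517}
```

View pics/top0.png

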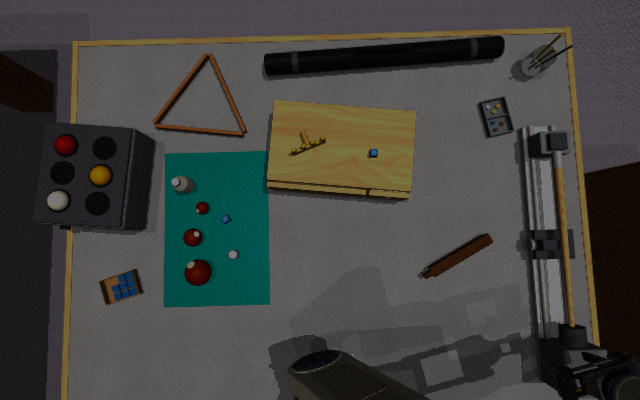

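View pics/scene0.png

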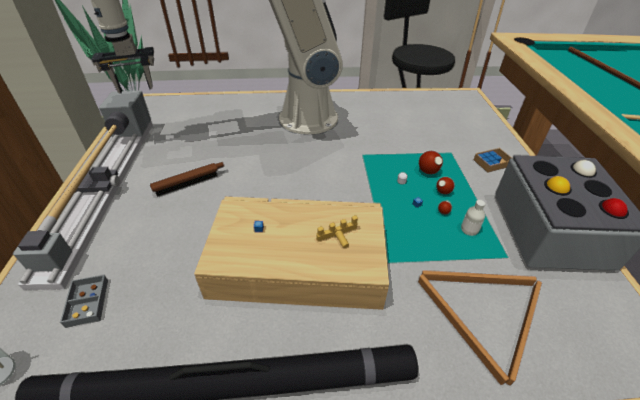

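```bash
cat > h.py <<'E'
import numpy as np, cv2
from rig import readout, camera, camera_params
def ray(n,uv):
    p=camera_params(n);K=np.array([[p['fx'],0,p['cx']],[0,p['fy'],p['cy']],[0,0,1]])
    q=cv2.undistortPoints(np.array(uv,float).reshape(-1,1,2),K,p['dist_coeffs']).reshape(-1,2)
    R=np.array(p['R']);return -R.T@p['t'],np.c_[q,np.ones(len(q))]@R
def onz(n,uv,z):
    c,d=ray(n,uv);return c+d*((z-c[2])/d[:,2])[:,None]
def px(n,X):
    p=camera_params(n);K=np.array([[p['fx'],0,p['cx']],[0,p['fy'],p['cy']],[0,0,1]])
    return cv2.projectPoints(np.array(X,float).reshape(-1,3),cv2.Rodrigues(np.array(p['R']))[0],np.array(p['t']),K,p['dist_coeffs'])[0].reshape(-1,2)
def grab(n,f,box=None,s=1):
    im=camera(n);c=im if box is None else im[box[1]:box[3],box[0]:box[2]]
    cv2.imwrite(f,cv2.resize(c,None,fx=s,fy=s,interpolation=cv2.INTER_CUBIC)[:,:,::-1]);return im
E
python3 - <<'E'
from h import *
im=cv2.imread('pics/top0.png')
a=im[90:290,160:420]; a=np.clip(a*1.8,0,255).astype('uint8')
cv2.imwrite('pics/c1.png',cv2.resize(a,None,fx=3,fy=3,interpolation=cv2.INTER_CUBIC))
print(ray('top',[[0,0]])[0],ray('scene',[[0,0]])[0])
hsv=cv2.cvtColor(im,cv2.COLOR_BGR2HSV)
m=((hsv[...,0]<8)|(hsv[...,0]>172))&(hsv[...,1]>140)&(hsv[...,2]>25)
n,l,st,c=cv2.connectedComponentsWithStats(m.astype('uint8'))
for i in range(1,n):
    if st[i,4]>40: print(st[i],c[i],onz('top',[c[i]],.0286))
E
```

```text
[0.50119852 0.03414005 1.27463739] [ 1.35932316 -0.02687434  0.78049195]
[ 54 135  22  20 328] [ 64.44817073 144.32317073] [[0.80283337 0.84535374 0.0286    ]]
[196 202  12  12 102] [202.20588235 207.10784314] [[0.58586003 0.39792676 0.0286    ]]
[184 229  17  17 193] [191.14507772 237.7357513 ] [[0.48901809 0.43313232 0.0286    ]]
[185 260  25  25 449] [197.51224944 272.97104677] [[0.37773932 0.41263613 0.0286    ]]
```

View pics/c1.png

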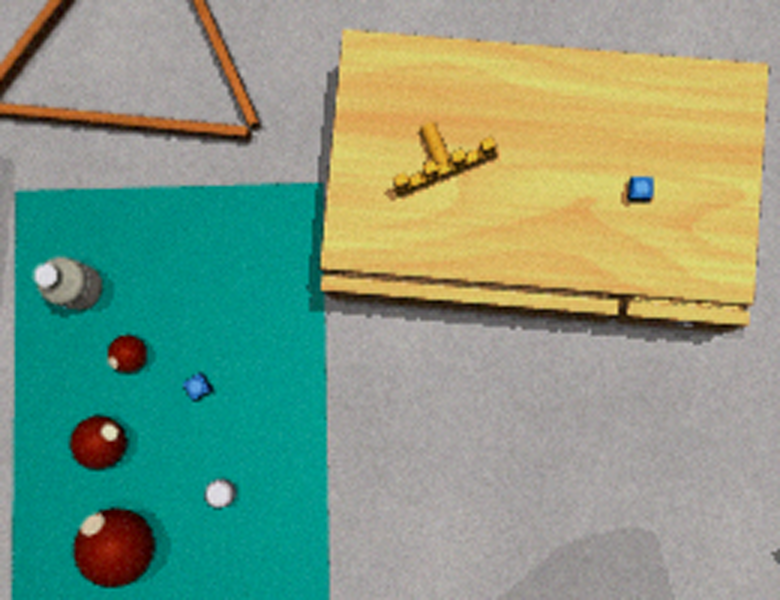

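```bash
python3 - <<'E'
from h import *
P=onz('top',np.array([[344,30],[768,65],[752,303],[323,269]])/3+[160,90]-.33,.106)
M=np.array([[.125,.22],[.125,-.22],[-.125,-.22],[-.125,.22]])
print(P, np.linalg.norm(P-np.roll(P,1,0),axis=1))
q=P[:,:2];mq=q.mean(0);H=M.T@(q-mq);U,S,V=np.linalg.svd(H);R=V.T@U.T
yaw=np.degrees(np.arctan2(R[1,0],R[0,0]));print(mq,yaw,M@R.T+mq-q)
# panel lower-outer top edge at z=.0995
P2=onz('top',np.array([[323,291],[618,316],[629,316],[748,325]])/3+[160,90]-.33,.0995)[:,:2]
print((P2-mq)@R)
print(onz('top',[[192.6,237.1]],.0286))
# small objects
print(onz('top',np.array([[197,386],[219,493],[127,355],[46,275],[75,287],[114,547]])/3+[160,90]-.33,.02))
print(((onz('top',np.array([[640,188],[398,190],[490,148],[430,127]])/3+[160,90]-.33,.13))[:,:2]-mq)@R)
# overlay on scene
E
```

```text
[[ 0.90704979  0.15225905  0.106     ]
 [ 0.85771709 -0.28175797  0.106     ]
 [ 0.61320315 -0.25334816  0.106     ]
 [ 0.65956663  0.17785961  0.106     ]] [0.24880374 0.43681173 0.24615886 0.4336931 ]
[ 0.75938417 -0.05124687] -6.300012554101465 [[ 0.00072109  0.00144867]
 [ 0.00177059 -0.00187712]
 [-0.0022057  -0.0028533 ]
 [-0.00028599  0.00328175]]
[[-0.14597061  0.21554372]
 [-0.14668202 -0.08441771]
 [-0.14576418 -0.09549628]
 [-0.14495803 -0.2157707 ]]
[[0.49090593 0.42850409 0.0286    ]]
[[0.54812521 0.32586558 0.02      ]
 [0.43357402 0.30300955 0.02      ]
 [0.5835619  0.40109183 0.02      ]
 [0.67285822 0.48884801 0.02      ]
 [0.65889621 0.45738401 0.02      ]
 [0.37990914 0.41475342 0.02      ]]
[[-0.02036493 -0.09348561]
 [-0.04212871  0.14645018]
 [ 0.00781386  0.05856378]
 [ 0.0242087   0.12015043]]
```

servo_tool:
  deltas:
    - {"travel": [0, 0, 0], "spin": 6.6}
    - {"travel": [0, 0, 0], "spin": 6.6}
    - {"travel": [0, 0, 0], "spin": 6.6}
    - {"travel": [1.9, -3.8, 0], "spin": 0}
    - {"travel": [1.9, -3.8, 0], "spin": 0}
    - {"travel": [1.9, -3.8, 0], "spin": 0}
    - {"travel": [1.9, -3.8, 0], "spin": 0}
    - {"travel": [1.9, -3.8, 0], "spin": 0}
  hand: 1
  grip_force: 10

```text
time_s: 0.9
position: [0.2617, -0.4276, 0.2143]
tool_rot: [-0.0, 0.998, -0.055, -0.0]
force: [-0.6, -0.4, -0.7]
width: 0.0303
gripper_force: 0.0
```

servo_tool:
  deltas:
    - {"travel": [1.9, -3.8, 0], "spin": 0}
    - {"travel": [1.9, -3.8, 0], "spin": 0}
    - {"travel": [1.9, -3.8, 0], "spin": 0}
    - {"travel": [1.9, -3.8, 0], "spin": 0}
    - {"travel": [1.9, -3.8, 0], "spin": 0}
    - {"travel": [1.9, -3.8, 0], "spin": 0}
    - {"travel": [1.9, -3.8, 0], "spin": 0}
    - {"travel": [1.9, -3.8, 0], "spin": 0}

```text
time_s: 1.7
position: [0.4462, -0.142, 0.2145]
tool_rot: [0.0, 0.998, -0.055, -0.0]
force: [1.0, -1.4, -0.0]
width: 0.0006
gripper_force: 0.0
```

servo_tool:
  deltas:
    - {"travel": [1.9, -3.8, 0], "spin": 0}
    - {"travel": [1.9, -3.8, 0], "spin": 0}
    - {"travel": [1.9, -3.8, 0], "spin": 0}
    - {"travel": [1.9, -3.8, 0], "spin": 0}
    - {"travel": [1.9, -3.8, 0], "spin": 0}
    - {"travel": [0, 0, 4.9], "spin": 0}
    - {"travel": [0, 0, 4.9], "spin": 0}
    - {"travel": [0, 0, 4.9], "spin": 0}

```text
time_s: 2.5
position: [0.5609, 0.0353, 0.066]
tool_rot: [-0.0, 0.999, -0.054, 0.0]
force: [0.8, 0.6, -1.1]
width: 0.0004
gripper_force: 0.0
```

servo_tool:
  deltas:
    - {"travel": [2, 0, 0], "spin": 0}
    - {"travel": [1.5, 0, 0], "spin": 0}
    - {"travel": [0.5, 0, 0], "spin": 0}
    - {"travel": [0, 0, 0], "spin": 0}

```text
time_s: 2.9
position: [0.6009, 0.0303, 0.0674]
tool_rot: [-0.0, 0.998, -0.055, -0.0]
force: [-0.1, -1.0, 0.3]
width: 0.0005
gripper_force: 0.0
```

```bash
python3 - <<'E'
from h import *
im=grab('top','pics/t1.png',(240,90,440,220),4)
grab('scene','pics/s1.png')
E
```

```text
(no output)
```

View pics/t1.png

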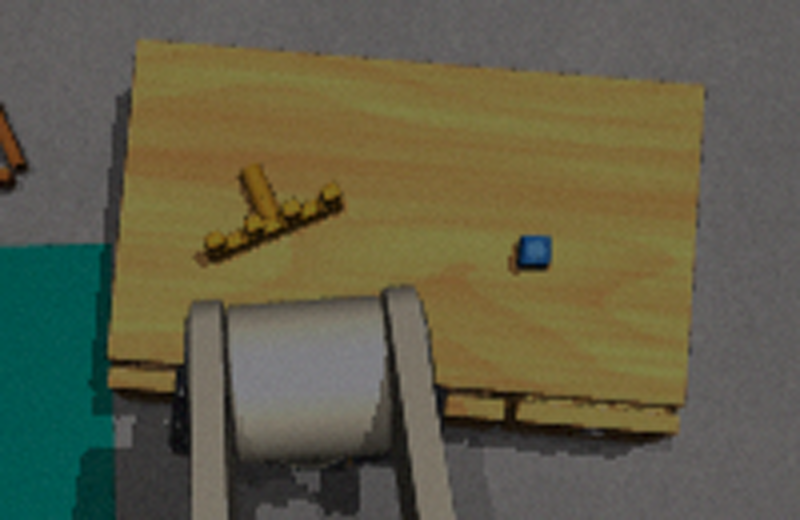

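The wrist stands over the middle of the wide front (crop columns 190–430), and the bridge and chalk are clear of it. Next I press in small steps and watch the force.

servo_tool:
  deltas:
    - {"travel": [0.4, 0, 0], "spin": 0}
    - {"travel": [0.3, 0, 0], "spin": 0}
    - {"travel": [0.2, 0, 0], "spin": 0}
    - {"travel": [0, 0, 0], "spin": 0}

```text
time_s: 3.4
position: [0.6099, 0.0293, 0.0678]
tool_rot: [-0.0, 0.998, -0.055, 0.0]
force: [0.2, -0.1, 0.4]
width: 0.0007
gripper_force: 0.0
```

servo_tool:
  deltas:
    - {"travel": [0.2, 0, 0], "spin": 0}
    - {"travel": [0.1, 0, 0], "spin": 0}
    - {"travel": [0, 0, 0], "spin": 0}

```text
time_s: 3.7
position: [0.6116, 0.0291, 0.0675]
tool_rot: [-0.0, 0.998, -0.055, -0.001]
force: [-5.0, 0.2, 4.8]
width: 0.0004
gripper_force: 2.5
```

servo_tool:
  deltas:
    - {"travel": [0.15, 0, 0], "spin": 0}
    - {"travel": [0.1, 0, 0], "spin": 0}
    - {"travel": [0, 0, 0], "spin": 0}

```text
time_s: 4.0
position: [0.6125, 0.0289, 0.0674]
tool_rot: [0.0, 0.998, -0.055, -0.003]
force: [-11.4, 1.6, 9.3]
width: 0.0004
gripper_force: 5.5
```

servo_tool:
  deltas:
    - {"travel": [0.1, 0, 0], "spin": 0}
    - {"travel": [0.0, 0, 0], "spin": 0}

```text
time_s: 4.2
position: [0.6129, 0.0289, 0.0674]
tool_rot: [0.0, 0.998, -0.055, -0.003]
force: [-12.5, 1.7, 11.5]
width: 0.0
gripper_force: 6.4
```

servo_tool:
  deltas:
    - {"travel": [0, 0, -0.2], "spin": 0}
    - {"travel": [0, 0, -0.1], "spin": 0}
    - {"travel": [0, 0, 0], "spin": 0}

```text
time_s: 4.5
position: [0.6128, 0.0287, 0.0691]
tool_rot: [0.0, 0.998, -0.055, -0.003]
force: [-7.8, 0.7, -1.1]
width: 0.0003
gripper_force: 4.1
```

```bash
python3 - <<'E'
from h import *
s=readout.read_state();print(s['force'],s['torque'],s['position'])
E
```

```text
[-7.77769199  0.65401247 -1.12665194] [ 0.14006981  1.32885676 -0.05488044] [0.61276296 0.02874996 0.06905591]
```

servo_tool:
  deltas:
    - {"travel": [0.15, 0, -0.1], "spin": 0}
    - {"travel": [0.15, 0, -0.1], "spin": 0}
    - {"travel": [0, 0, 0], "spin": 0}

```text
time_s: 4.8
position: [0.6129, 0.0286, 0.0694]
tool_rot: [0.0, 0.998, -0.055, -0.006]
force: [-12.5, 3.4, -7.4]
width: 0.0007
gripper_force: 6.3
```

servo_tool:
  deltas:
    - {"travel": [0.15, 0, -0.1], "spin": 0}
    - {"travel": [0.15, 0, -0.1], "spin": 0}
    - {"travel": [0, 0, 0], "spin": 0}

```text
time_s: 5.1
position: [0.6141, 0.0283, 0.0703]
tool_rot: [0.0, 0.998, -0.055, -0.008]
force: [-13.1, 2.5, -10.0]
width: 0.0002
gripper_force: 6.5
```

servo_tool:
  deltas:
    - {"travel": [0.2, 0, 0.1], "spin": 0}
    - {"travel": [0.2, 0, 0], "spin": 0}
    - {"travel": [0, 0, 0], "spin": 0}

```text
time_s: 5.4
position: [0.6158, 0.0281, 0.0702]
tool_rot: [0.0, 0.998, -0.055, -0.01]
force: [-27.5, 4.8, 6.1]
width: 0.0005
gripper_force: 13.8
```

servo_tool:
  deltas:
    - {"travel": [0.2, 0, 0], "spin": 0}
    - {"travel": [0.1, 0, 0], "spin": 0}
    - {"travel": [0, 0, 0], "spin": 0}

```text
time_s: 5.7
position: [0.6158, 0.0281, 0.0702]
tool_rot: [0.0, 0.998, -0.055, -0.013]
force: [-38.1, 7.8, 15.2]
width: 0.0007
gripper_force: 19.6
```

servo_tool:
  deltas:
    - {"travel": [-2, 0, 0], "spin": 0}
    - {"travel": [-5, 0, 0], "spin": 0}
    - {"travel": [-5, 0, 0], "spin": 0}
    - {"travel": [-1, 0, -4], "spin": 0}
    - {"travel": [0, 0, -5], "spin": 0}
    - {"travel": [0, 0, -5], "spin": 0}
    - {"travel": [-4, 0, 0], "spin": 0}
    - {"travel": [-4, 0, 0], "spin": 0}

```text
time_s: 6.5
position: [0.4213, 0.0504, 0.2153]
tool_rot: [-0.0, 0.998, -0.055, 0.002]
force: [-0.6, -0.6, 0.3]
width: 0.0006
gripper_force: 0.0
```

```bash
python3 - <<'E'
from h import *
im=grab('top','pics/t2.png',(240,90,440,230),4)
E
```

```text
(no output)
```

View pics/t2.png

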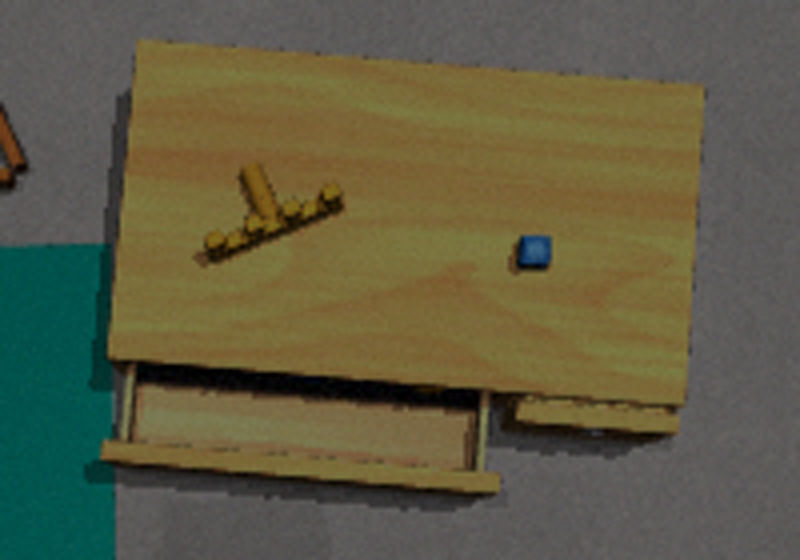

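```bash
python3 - <<'E'
from h import *
a=np.radians(-6.3);R=np.array([[np.cos(a),-np.sin(a)],[np.sin(a),np.cos(a)]]);mq=np.array([.7594,-.0512])
P=onz('top',np.array([[104,441],[498,472],[101,459],[498,493]])/4+[240,90]-.37,.0995)[:,:2]
L=(P-mq)@R;print(L)
x=L[:2,0].mean()
for lx in (x,(x-.125)/2): print(lx,mq+R@[lx,.066])
s=readout.read_state()['position'][:2];print((s-mq)@R)
E
```

```text
[[-0.18656691  0.21686069]
 [-0.18534676 -0.08254048]
 [-0.20037615  0.21783252]
 [-0.20119002 -0.08366891]]
-0.18595683609185093 [0.58180863 0.03480727]
-0.15547841804592546 [0.61210299 0.03146274]
[-0.35491963  0.06294988]
```

The drawer is ajar by about 56 mm, with the panel back at crop rows 441–472 and 61 mm of room behind it. Nothing else has moved. Next I hook it with the shut fingers.

servo_tool:
  deltas:
    - {"travel": [4.8, 0, 0], "spin": 0}
    - {"travel": [4.8, 0, 0], "spin": 0}
    - {"travel": [4.8, 0, 0], "spin": 0}
    - {"travel": [4.6, 0, 0], "spin": 0}
    - {"travel": [0, 0, 0], "spin": 0}
    - {"travel": [0, 0, 3], "spin": 0}
    - {"travel": [0, 0, 4], "spin": 0}
    - {"travel": [0, 0, 0], "spin": 0}

```text
time_s: 7.35
position: [0.6052, 0.0292, 0.1389]
tool_rot: [0.0, 0.998, -0.055, -0.004]
force: [-1.0, 0.8, 0.7]
width: 0.0006
gripper_force: 0.0
```

servo_tool:
  deltas:
    - {"travel": [0, 0, 3], "spin": 0}
    - {"travel": [0, 0, 3], "spin": 0}
    - {"travel": [0, 0, 2.5], "spin": 0}
    - {"travel": [0, 0, 0], "spin": 0}

```text
time_s: 7.75
position: [0.6072, 0.0294, 0.0572]
tool_rot: [0.0, 0.998, -0.055, -0.002]
force: [0.3, 0.6, 0.0]
width: 0.0005
gripper_force: 0.0
```

servo_tool:
  deltas:
    - {"travel": [-0.5, 0, 0], "spin": 0}
    - {"travel": [-0.5, 0, 0], "spin": 0}
    - {"travel": [-0.7, 0, 0], "spin": 0}
    - {"travel": [-0.7, 0, 0], "spin": 0}
    - {"travel": [-0.7, 0, 0], "spin": 0}
    - {"travel": [-0.7, 0, 0], "spin": 0}
    - {"travel": [-0.7, 0, 0], "spin": 0}
    - {"travel": [-0.7, 0, 0], "spin": 0}

```text
time_s: 8.55
position: [0.5568, 0.0352, 0.0586]
tool_rot: [-0.0, 0.998, -0.055, 0.0]
force: [2.0, -0.1, 0.5]
width: 0.0005
gripper_force: 0.9
```

servo_tool:
  deltas:
    - {"travel": [-0.9, 0, 0], "spin": 0}
    - {"travel": [-0.9, 0, 0], "spin": 0}
    - {"travel": [-0.9, 0, 0], "spin": 0}
    - {"travel": [-0.9, 0, 0], "spin": 0}
    - {"travel": [-0.9, 0, 0], "spin": 0}
    - {"travel": [-0.9, 0, 0], "spin": 0}
    - {"travel": [-0.9, 0, 0], "spin": 0}
    - {"travel": [-0.9, 0, 0], "spin": 0}

```text
time_s: 9.35
position: [0.4851, 0.0431, 0.0586]
tool_rot: [-0.0, 0.998, -0.055, -0.0]
force: [1.7, 1.8, 0.8]
width: 0.0007
gripper_force: 1.0
```

servo_tool:
  deltas:
    - {"travel": [-0.5, 0, 0], "spin": 0}
    - {"travel": [-0.4, 0, 0], "spin": 0}
    - {"travel": [-0.3, 0, 0], "spin": 0}
    - {"travel": [-0.2, 0, 0], "spin": 0}
    - {"travel": [-0.2, 0, 0], "spin": 0}
    - {"travel": [-0.2, 0, 0], "spin": 0}

```text
time_s: 9.95
position: [0.4727, 0.0446, 0.0593]
tool_rot: [-0.0, 0.999, -0.054, 0.005]
force: [19.1, -6.4, -13.4]
width: 0.0003
gripper_force: 9.4
```

servo_tool:
  deltas:
    - {"travel": [-0.1, 0, 0.2], "spin": 0}
    - {"travel": [-0.1, 0, 0.1], "spin": 0}
    - {"travel": [0, 0, 0], "spin": 0}

```text
time_s: 10.25
position: [0.473, 0.045, 0.058]
tool_rot: [-0.0, 0.998, -0.055, 0.007]
force: [13.8, -4.3, 7.6]
width: 0.0006
gripper_force: 7.7
```

servo_tool:
  deltas:
    - {"travel": [-0.2, 0, 0.1], "spin": 0}
    - {"travel": [-0.2, 0, 0.1], "spin": 0}
    - {"travel": [0, 0, 0], "spin": 0}

```text
time_s: 10.55
position: [0.4729, 0.0454, 0.0576]
tool_rot: [-0.001, 0.998, -0.054, 0.01]
force: [21.5, -9.1, 14.7]
width: 0.0003
gripper_force: 11.2
```

servo_tool:
  deltas:
    - {"travel": [-0.2, 0.1, 0], "spin": 0}
    - {"travel": [-0.2, 0.1, -0.1], "spin": 0}
    - {"travel": [0, 0, 0], "spin": 0}

```text
time_s: 10.85
position: [0.4647, 0.045, 0.0569]
tool_rot: [-0.001, 0.998, -0.055, 0.006]
force: [7.0, 2.8, 5.6]
width: 0.0004
gripper_force: 3.5
```

```bash
python3 - <<'E'
from h import *
im=grab('top','pics/t3.png',(240,90,440,240),4)
E
```

```text
(no output)
```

View pics/t3.png

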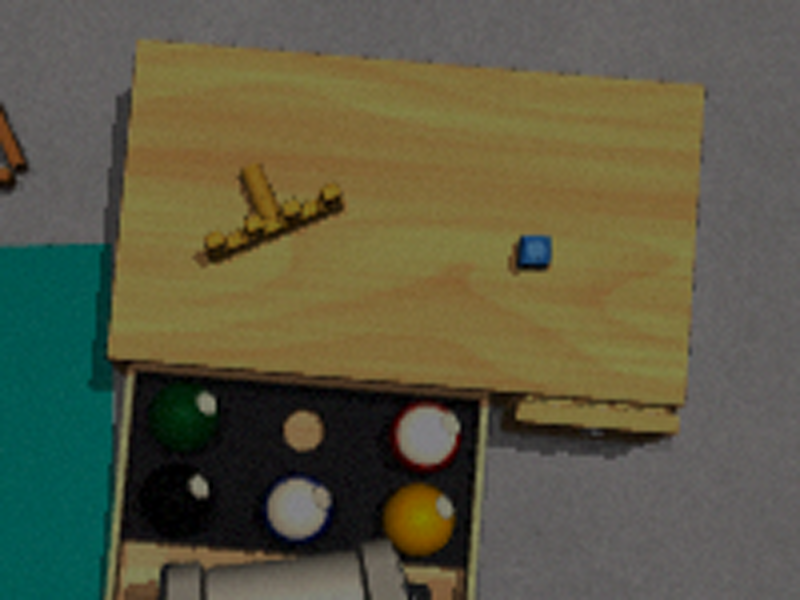

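The drawer is past the catch. All five balls are seated, and the empty cup is at crop (302,430). I'll keep pulling to the stop.

servo_tool:
  deltas:
    - {"travel": [-0.3, 0, 0], "spin": 0}
    - {"travel": [-0.3, 0, 0], "spin": 0}
    - {"travel": [-0.2, 0, 0], "spin": 0}
    - {"travel": [-0.2, 0, 0], "spin": 0}
    - {"travel": [0, 0, 0], "spin": 0}

```text
time_s: 11.4
position: [0.4539, 0.0448, 0.0554]
tool_rot: [-0.0, 0.999, -0.054, 0.006]
force: [21.5, -5.9, -15.9]
width: 0.0001
gripper_force: 10.5
```

servo_tool:
  deltas:
    - {"travel": [-0.2, 0, 0], "spin": 0}
    - {"travel": [-0.1, 0, 0], "spin": 0}
    - {"travel": [0, 0, 0], "spin": 0}

```text
time_s: 11.7
position: [0.4541, 0.045, 0.0559]
tool_rot: [-0.0, 0.998, -0.054, 0.009]
force: [29.6, -9.3, -23.2]
width: 0.0004
gripper_force: 15.0
```

At the stop: the joint is about 0.194 and the force is rising. Next I release and lift.

servo_tool:
  deltas:
    - {"travel": [0.8, 0, 0], "spin": 0}
    - {"travel": [0.6, 0, 0], "spin": 0}
    - {"travel": [0.6, 0, 0], "spin": 0}
    - {"travel": [0.2, 0, 0], "spin": 0}
    - {"travel": [0, 0, 0], "spin": 0}

```text
time_s: 12.2
position: [0.4664, 0.0431, 0.0544]
tool_rot: [0.0, 0.998, -0.055, -0.0]
force: [0.5, -0.4, 0.6]
width: 0.0007
gripper_force: 0.0
```

servo_tool:
  deltas:
    - {"travel": [0, 0, -2], "spin": 0}
    - {"travel": [0, 0, -4], "spin": 0}
    - {"travel": [0, 0, -5], "spin": 0}
    - {"travel": [0, 0, -4], "spin": 0}
    - {"travel": [0, 0, 0], "spin": 0}

```text
time_s: 12.7
position: [0.4695, 0.0434, 0.2097]
tool_rot: [-0.001, 0.998, -0.055, 0.004]
force: [-0.4, -0.3, -0.4]
width: 0.0008
gripper_force: 0.0
```

```bash
python3 - <<'E'
from h import *
a=np.radians(-6.3);R=np.array([[np.cos(a),-np.sin(a)],[np.sin(a),np.cos(a)]]);mq=np.array([.7594,-.0512])
c=onz('top',[np.array([302,430.])/4+[240,90]-.37],.02)[0,:2]; b=onz('top',np.array([[186,417],[426,436]])/4+[240,90]-.37,.0566)[:,:2]
print(c,(c-mq)@R,b,b.mean(0),(b-mq)@R, mq+R@[-.171,.066])
s=readout.read_state()['position'];print(s,(np.array([.4909,.4285])-s[:2])@R)
E
```

```text
[0.60885254 0.03445776] [-0.15903789  0.06862024] [[ 0.61847341  0.12547449]
 [ 0.59832329 -0.06284708]] [0.60839835 0.0313137 ] [[-0.15946278  0.16014306]
 [-0.15882588 -0.02925238]] [0.59667514 0.03316599]
[0.46946739 0.04341352 0.20965927] [-0.02095402  0.38511282]
```

servo_tool:
  deltas:
    - {"travel": [-0.3, -4.8, 0], "spin": 0}
    - {"travel": [-0.3, -4.8, 0], "spin": 0}
    - {"travel": [-0.3, -4.8, 0], "spin": 0}
    - {"travel": [-0.3, -4.8, 0], "spin": 0}
    - {"travel": [-0.3, -4.8, 0], "spin": 0}
    - {"travel": [-0.2, -4.8, 0], "spin": 0}
    - {"travel": [-0.2, -4.8, 0], "spin": 0}
    - {"travel": [-0.2, -4.8, 0], "spin": 0}
  hand: -1

```text
time_s: 13.5
position: [0.4869, 0.4286, 0.2032]
tool_rot: [0.001, 0.999, -0.055, -0.001]
force: [0.9, -0.5, 0.6]
width: 0.0626
gripper_force: 0.0
```

servo_tool:
  deltas:
    - {"travel": [0, 0, 4], "spin": 0}
    - {"travel": [0, 0, 4], "spin": 0}
    - {"travel": [0, 0, 0], "spin": 0}
    - {"travel": [0, 0, 0], "spin": 0}

```text
time_s: 13.9
position: [0.4872, 0.4264, 0.1239]
tool_rot: [0.001, 0.998, -0.055, -0.001]
force: [0.9, -0.4, 0.6]
width: 0.0917
gripper_force: 0.0
```

```bash
python3 - <<'E'
from h import *
grab('scene','pics/s2.png',(340,100,540,260),4)
print(readout.read_state()['position'], px('scene',[[.4909,.4285,.0286]]))
print(readout.read_state()['joint_pos'])
E
```

```text
[0.4882181  0.42708917 0.12550309] [[445.01022176 185.06842352]]
[7.16382387e-01 4.78879205e-01 1.65492467e+00 3.67125662e-05
 1.00749699e+00 2.39723862e+00]
```

View pics/s2.png

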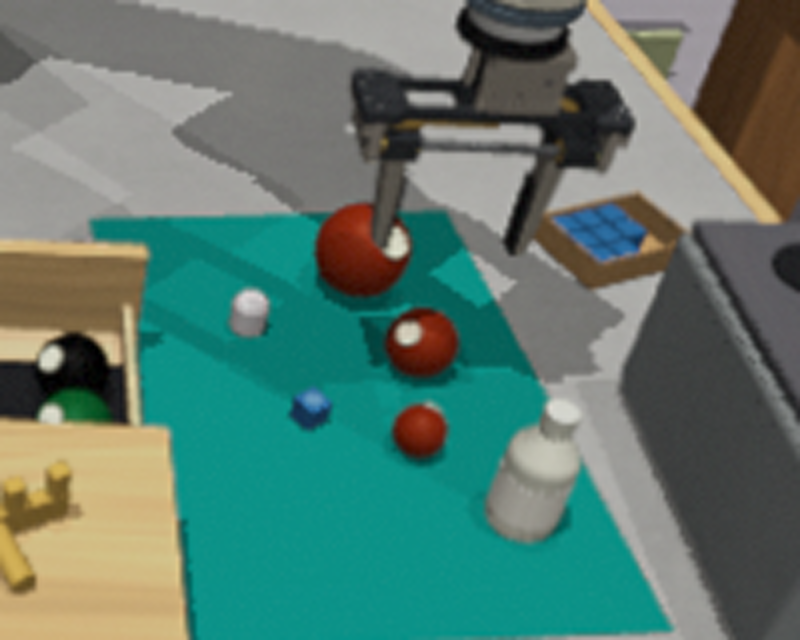

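The ball at crop (422,342), full image (445.5,185.5), matches the projection of my estimate to within half a pixel. It is the middle-sized one. Next I go down and grip it.

servo_tool:
  deltas:
    - {"travel": [0.25, -0.15, 2], "spin": 0}
    - {"travel": [0, 0, 3], "spin": 0}
    - {"travel": [0, 0, 3], "spin": 0}
    - {"travel": [0, 0, 2], "spin": 0}
    - {"travel": [0, 0, 1.3], "spin": 0}
    - {"travel": [0, 0, 0], "spin": 0}
    - {"travel": [0, 0, 0], "spin": 0}

```text
time_s: 14.65
position: [0.4916, 0.4289, 0.0132]
tool_rot: [-0.001, 0.998, -0.055, 0.001]
force: [0.2, 0.3, 1.0]
width: 0.0916
gripper_force: 0.0
```

servo_tool:
  deltas:
    - {"travel": [0, 0, 0], "spin": 0}
    - {"travel": [0, 0, 0], "spin": 0}
    - {"travel": [0, 0, 0], "spin": 0}
    - {"travel": [0, 0, 0], "spin": 0}
    - {"travel": [0, 0, 0], "spin": 0}
    - {"travel": [0, 0, 0], "spin": 0}
    - {"travel": [0, 0, 0], "spin": 0}
    - {"travel": [0, 0, 0], "spin": 0}
  hand: 0.45
  grip_force: 15

```text
time_s: 15.45
position: [0.4908, 0.4285, 0.0118]
tool_rot: [-0.0, 0.998, -0.055, 0.0]
force: [0.2, 0.2, 2.3]
width: 0.0566
gripper_force: 15.0
```

servo_tool:
  deltas:
    - {"travel": [0, 0, -1], "spin": 0}
    - {"travel": [0, 0, -2.5], "spin": 0}
    - {"travel": [0, 0, -4], "spin": 0}
    - {"travel": [0, 0, -4], "spin": 0}
    - {"travel": [0, 0, -4], "spin": 0}
    - {"travel": [0, 0, -2], "spin": 0}
    - {"travel": [0, 0, 0], "spin": 0}
  grip_force: 20

```text
time_s: 16.15
position: [0.4919, 0.4294, 0.1905]
tool_rot: [-0.002, 0.998, -0.055, 0.002]
force: [0.2, -0.5, -1.3]
width: 0.0564
gripper_force: 20.0
```

```bash
python3 - <<'E'
from h import *
a=np.radians(-6.3);R=np.array([[np.cos(a),-np.sin(a)],[np.sin(a),np.cos(a)]])
s=readout.read_state();print(s['position'],s['force'],s['width'],(np.array([.5967,.0328])-s['position'][:2])@R)
E
```

```text
[0.49193653 0.42940212 0.19047255] [ 0.15540949 -0.46870642 -1.3289549 ] 0.056426888324228944 [ 0.14765166 -0.38271088]
```

servo_tool:
  deltas:
    - {"travel": [0.8, 2.0, 0], "spin": 0}
    - {"travel": [1.3, 3.4, 0], "spin": 0}
    - {"travel": [1.5, 3.8, 0], "spin": 0}
    - {"travel": [1.5, 3.8, 0], "spin": 0}
    - {"travel": [1.5, 3.8, 0], "spin": 0}
    - {"travel": [1.5, 3.8, 0], "spin": 0}
    - {"travel": [1.5, 3.8, 0], "spin": 0}
    - {"travel": [1.5, 3.8, 0], "spin": 0}

```text
time_s: 16.95
position: [0.569, 0.1339, 0.1848]
tool_rot: [0.0, 0.998, -0.055, -0.001]
force: [0.3, 0.0, -1.7]
width: 0.0565
gripper_force: 20.0
```

servo_tool:
  deltas:
    - {"travel": [1.5, 3.8, 0], "spin": 0}
    - {"travel": [1.3, 3.4, 0], "spin": 0}
    - {"travel": [0.8, 2.2, 0], "spin": 0}
    - {"travel": [0.1, 0.5, 0], "spin": 0}
    - {"travel": [0, 0, 3], "spin": 0}
    - {"travel": [0, 0, 3], "spin": 0}
    - {"travel": [0, 0, 0], "spin": 0}
    - {"travel": [0, 0, 0], "spin": 0}

```text
time_s: 17.75
position: [0.595, 0.034, 0.126]
tool_rot: [0.0, 0.999, -0.055, -0.001]
force: [0.6, -0.3, 0.5]
width: 0.0565
gripper_force: 20.0
```

```bash
python3 - <<'E'
from h import *
a=np.radians(-6.3);R=np.array([[np.cos(a),-np.sin(a)],[np.sin(a),np.cos(a)]])
grab('scene','pics/s3.png',(200,100,400,260),4)
s=readout.read_state();print(s['position'],s['force'],s['width'],(np.array([.5967,.0328])-s['position'][:2])@R)
print(px('scene',[s['position']+[0,0,.017]]))
E
```

```text
[0.59607679 0.03397142 0.12707494] [-0.0148025   0.58605689 -1.12604582] 0.05591817816431034 [ 0.00074799 -0.00109596]
[[326.21288657 181.66079409]]
```

View pics/s3.png

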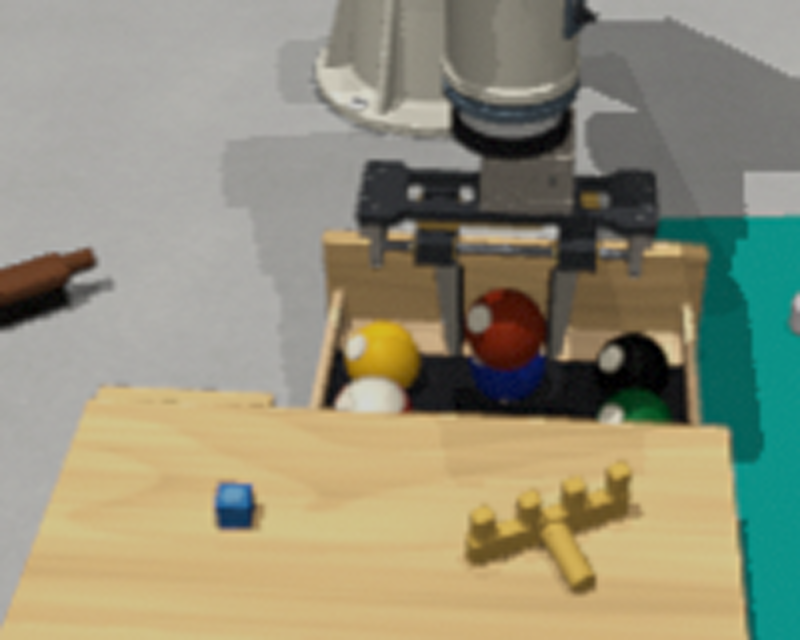

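The ball is at crop (507,328), where predicted, above the cup and between the red-ringed and green balls. I'll lower it slowly.

servo_tool:
  deltas:
    - {"travel": [0.1, 0.1, 1.5], "spin": 0}
    - {"travel": [0, 0, 2], "spin": 0}
    - {"travel": [0, 0, 2], "spin": 0}
    - {"travel": [0, 0, 1.5], "spin": 0}
    - {"travel": [0, 0, 0.8], "spin": 0}
    - {"travel": [0, 0, 0.3], "spin": 0}
    - {"travel": [0, 0, 0], "spin": 0}
    - {"travel": [0, 0, 0], "spin": 0}

```text
time_s: 18.6
position: [0.5974, 0.0323, 0.0463]
tool_rot: [-0.0, 0.998, -0.055, 0.001]
force: [0.7, -1.3, -1.9]
width: 0.0561
gripper_force: 20.0
```

servo_tool:
  deltas:
    - {"travel": [0, 0, 0.2], "spin": 0}
    - {"travel": [0, 0, 0.1], "spin": 0}
    - {"travel": [0, 0, 0.1], "spin": 0}
    - {"travel": [0, 0, 0], "spin": 0}

```text
time_s: 19.0
position: [0.5968, 0.0322, 0.0416]
tool_rot: [0.0, 0.998, -0.055, -0.0]
force: [1.4, 0.2, -1.8]
width: 0.0563
gripper_force: 20.0
```

servo_tool:
  deltas:
    - {"travel": [0, 0, 0.1], "spin": 0}
    - {"travel": [0, 0, 0.1], "spin": 0}
    - {"travel": [0, 0, 0], "spin": 0}
    - {"travel": [0, 0, 0], "spin": 0}

```text
time_s: 19.4
position: [0.5976, 0.0323, 0.0404]
tool_rot: [-0.0, 0.998, -0.055, 0.001]
force: [-1.0, 1.4, 6.3]
width: 0.0561
gripper_force: 20.0
```

servo_tool:
  deltas:
    - {"travel": [0, 0, -0.05], "spin": 0}
    - {"travel": [0, 0, 0], "spin": 0}

```text
time_s: 19.6
position: [0.5974, 0.0323, 0.0406]
tool_rot: [-0.0, 0.998, -0.055, 0.001]
force: [-0.4, 0.1, 4.0]
width: 0.056
gripper_force: 20.0
```

servo_tool:
  deltas:
    - {"travel": [0, 0, 0], "spin": 0}
    - {"travel": [0, 0, 0], "spin": 0}
    - {"travel": [0, 0, 0], "spin": 0}
    - {"travel": [0, 0, 0], "spin": 0}
    - {"travel": [0, 0, 0], "spin": 0}
  hand: -0.47

```text
time_s: 20.1
position: [0.5967, 0.0322, 0.0399]
tool_rot: [0.0, 0.998, -0.055, -0.0]
force: [0.0, 0.6, 0.2]
width: 0.0676
gripper_force: 0.0
```

servo_tool:
  deltas:
    - {"travel": [0, 0, -1], "spin": 0}
    - {"travel": [0, 0, -2], "spin": 0}
    - {"travel": [0, 0, -3], "spin": 0}
    - {"travel": [0, 0, -4], "spin": 0}
    - {"travel": [0, 0, -4], "spin": 0}
    - {"travel": [-4, 0, -2], "spin": 0}
    - {"travel": [-4.5, 0, 0], "spin": 0}
    - {"travel": [-4.5, 0, 0], "spin": 0}

```text
time_s: 20.9
position: [0.4667, 0.0466, 0.2014]
tool_rot: [-0.0, 0.998, -0.055, 0.001]
force: [-0.0, 0.2, 0.0]
width: 0.0673
gripper_force: 0.0
```

servo_tool:
  deltas:
    - {"travel": [-4.5, 0, 0], "spin": 0}
    - {"travel": [-4.5, 0, 0], "spin": 0}
    - {"travel": [-2, 0, 0], "spin": 0}
    - {"travel": [0, 0, 0], "spin": 0}

```text
time_s: 21.3
position: [0.3558, 0.0586, 0.2006]
tool_rot: [-0.0, 0.999, -0.054, 0.0]
force: [0.7, 0.9, -0.8]
width: 0.0677
gripper_force: 0.0
```

```bash
python3 - <<'E'
from h import *
grab('top','pics/t4.png',(160,90,420,285),3)
E
```

View pics/t4.png

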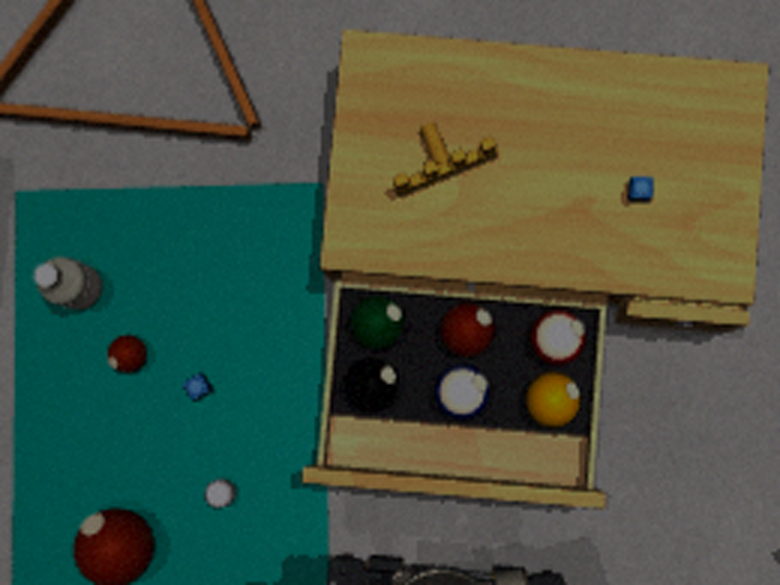

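The red ball sits in the middle of the back row at crop (467,329). All the other balls and counter items are unchanged. One numeric check of the drawer position, then I hand in.

```bash
python3 - <<'E'
from h import *
from rig import env
a=np.radians(-6.3);R=np.array([[np.cos(a),-np.sin(a)],[np.sin(a),np.cos(a)]]);mq=np.array([.7594,-.0512])
P=onz('top',np.array([[305,469],[604,492],[303,482],[604,505]])/3+[160,90]-.33,.0995)[:,:2]
L=(P-mq)@R; j=-L[:,0].mean()-.138; print(L,j)
B=onz('top',np.array([[376,322],[467,329],[559,337]])/3+[160,90]-.33,.0566)[:,:2];print((B-mq)@R)
if j>.19: print(env.hand_in())
E
```

```text
[[-0.32584533  0.21655035]
 [-0.32369614 -0.08300455]
 [-0.33883503  0.21730622]
 [-0.33648462 -0.08392136]] 0.19321527978246616
[[-0.16958943  0.16279207]
 [-0.16904519  0.06704215]
 [-0.16946027 -0.02965768]]
the job is handed in; nothing more can be done
None
```

The job is done and handed in: the drawer is out to its stop (about 0.193 m by camera, 0.195 nominal), the stray ball sits in the middle cup of the back row, and the last picture shows nothing else moved, at about 21 s on the robot's clock.

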